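# Tip two crates to find the stamped one and push it to the dispatch line

### The arm

A 6-joint arm with a two-finger parallel gripper is mounted at the origin on a cart in front of the work surface, level with it; the furniture and walls round the work are solid. World frame = base frame: x ahead of the robot, y to its left, z up, the work surface at z = 0. Lengths are in m, angles in rad, forces in N, time in s.
With the tool pointing down it reaches from about 0.35 to 0.975 m from the base axis. Payload 4.9 kg.
Tool frame: the origin (TCP) lies at the very end of the fingers, on their centre line; the grasp point (between the pads) lies 19 mm behind it (ctrl.grip_point_offset is the distance from the TCP to the grasp point, in m); z points along the fingers, y is the line along which they close (so a half turn about z gives the same grasp; the last joint's range is limited). The gripper opens to 85 mm and grips with 20 to 120 N. Pads are 22 mm wide; open, the fingers measure 114 mm over their backs; the gripper's body (76 mm by 85 mm) begins 54 mm behind the grasp point. The pads swing forward as they close: fully open they stand 13 mm farther back than shut.
Start: joints at [1.039, 0.053, 1.613, -0, 1.476, -0.119], TCP at [0.251, 0.572, 0.231] pointing down, gripper open.
Joint ranges: [-3.01, 3.01], [-1.01, 2.22], [0.06, 2.58], [-1.02, 4.17], [0.09, 2.62], [-3.14, 3.14]. Speed limits (rad/s): [2.57, 2.57, 3.14, 3.14, 3.14, 3.14].

### API

Orientations are given as a rotation vector (axis times angle).
In Python, from station import ctrl gives the robot as it stands.
- The arm moves only by the tool send_rows, never from a script. Its argument "rows" is a list of rows, each a list of 3 entries, a list of its own where there are three numbers: the finger opening in cm, from 0 to 8.54, then the shift along the tool's x, y, z in cm, then the turn about the tool's z in degrees. A call has 1 to 10 rows; each row shifts and turns the commanded pose from where the row before left it, along the tool's axes as they then stand; what a row does not reach is not made up. A row lasts 1/8 s, in which the tool goes at most 62.5 mm and 10.7 degrees, less where a joint would pass 70% of its speed; a pose out of reach is approached as far as the arm can. A call with a gripper value outside its range is refused whole. The fingers move at their own pace and stop on an object; "newtons" is the grip in N (left out, the last holds). Time passes only in rows, so rows that do not move let the fingers close. It gives the time, the measured TCP pose, the force, the opening and the grip force at its end, in the units of the state.
- ctrl.get_obs(): the state, without advancing time (a new reading comes with each control period).
- ctrl.get_image(name): name is "scene" or "top" or "wrist"; returns a dict with "frame" (400x640x3 uint8, red, green, blue), "range_z" (400x640 float32, m along the optical axis (not along the pixel's ray), 0 where there is no reading), "fx", "fy", "cx", "cy" (pixels), "cam_to_world" (4x4, takes a point from camera to world coordinates). Camera axes: x right, y down, z forward; pixel columns grow to the right and rows downward; lengths in m; the calibration is good to about 2 mm. A picture is of the moment at which its call begins.
- ctrl.finish_job(): hands the job in; it is judged then, once.
The state is a dict: "t": time; "q": joint angles; "dq": joint speeds; "effort": joint torques, N m; "tool_pos": TCP position; "tool_rot": TCP orientation; "contact_force": force on the tool from outside, world axes, zero at the start; "wrist_torque": the same for the moment, N m; "opening": finger opening in m; "grip_force": force on a finger pad.
Only numpy, scipy, OpenCV 4.12 (cv2) and the standard library are available. Lean on these libraries where they do the work, as an engineer would, in place of code of your own. Each camera call takes 0.05 s, during which the arm holds its last target. There are 200 camera calls.

### The job

Two look-alike blue parts crates stand on the bench and only one has the inspector's round green stamp on its underside. Push each crate over backward, away from you, so that it lies on its back with its underside facing you; only when both lie so, push the stamped one straight ahead along the bench, still lying on its back, until its lid end rests on the yellow dispatch tape, square to the tape. Do it all by pushing with the fingers: never lift or carry a crate, leave the unstamped crate lying short of the tape, and do not disturb the other things on the bench.

Things in the scene. Friction and masses are not known exactly. Their poses are not given: they have to be found in the camera images.
- stamped_crate: blue ribbed parts crate, grey lid, 58 mm deep (own x) x 90 wide (own y) x 112 high, 0.2-0.4 kg, mass centre mid-box; looks like the other one. Origin: centre of underside; own z up to the lid, own x away from the robot (within 0.2 rad) as found. STAMPED: green 48 mm ring on the white card underneath. Pushed on its near face 85-105 mm up it tips over its far bottom edge, from 27 deg on by itself, then own x points down, own z ahead, 58 mm high.
- stamped_crate_mid (a point): middle of the stamped crate's box, 56 mm above its origin along its own z; 56 mm high standing, 29 mm lying on its back
- stamped_crate_lid (a point): centre of the stamped crate's lid face, 112 mm from its origin along its own z; once the crate lies on its back this is the middle of its leading end, 29 mm above the bench
- plain_crate: blue ribbed parts crate, grey lid, 58 mm deep (own x) x 90 wide (own y) x 112 high, 0.2-0.4 kg, mass centre mid-box; looks like the other one. Origin: centre of underside; own z up to the lid, own x away from the robot (within 0.2 rad) as found. UNSTAMPED: blank white card underneath. Pushed on its near face 85-105 mm up it tips over its far bottom edge, from 27 deg on by itself, then own x points down, own z ahead, 58 mm high.
- plain_crate_mid (a point): middle of the unstamped crate's box, 56 mm above its origin along its own z
- plain_crate_lid (a point): centre of the unstamped crate's lid face, 112 mm from its origin along its own z
- dispatch_line: the dispatch line: flat strip of yellow tape stuck across the bench beyond the crates, 30 mm wide and 500 mm long, no obstacle. Origin at its middle; own y along the tape, own x across it, away from the robot. From x = 0.565 m on, left of y = -0.03 m, the bench top carries a flat brown mat 2 mm thick
- relay_module: bystander: blue potted module, 32 x 48 x 30 mm, origin at the centre of its underside
- heat_sink: bystander: finned aluminium heat sink, 50 x 50 x 23 mm, origin at the centre of its underside
- solder_spool: bystander: spool of wire with a blue label, 55 mm across, 45 mm high, origin at the centre of its underside
- driver_blue: bystander: loose screwdriver with a blue handle, 134 mm long along its own x, 18 mm thick, origin under its middle

How it is judged:
On the way, in this order (a step that is already met when the one before it is completed fails the run):
1. one crate lies on its back, underside facing the robot (((angle between stamped_crate's own x axis and vertical above 2.95 rad and linear speed of stamped_crate below 0.03 m/s and angular speed of stamped_crate below 0.2 rad/s) or (angle between plain_crate's own x axis and vertical above 2.95 rad and linear speed of plain_crate below 0.03 m/s and angular speed of plain_crate below 0.2 rad/s))), for 0.2 s.
2. both crates lie on their backs (angle between each of stamped_crate, plain_crate's own x axis and vertical above 2.95 rad and linear speed of each of stamped_crate, plain_crate below 0.03 m/s and angular speed of each of stamped_crate, plain_crate below 0.2 rad/s), for 0.2 s.
3. the stamped crate's lid end is on the tape, square to it (x of stamped_crate_lid in the frame of dispatch_line between -0.02 and 0.02 m and y of stamped_crate_lid in the frame of dispatch_line between -0.235 and 0.235 m and angle between the z axis of stamped_crate and the x axis of dispatch_line, either way round below 0.2 rad and angle between stamped_crate's own x axis and vertical above 2.95 rad and linear speed of stamped_crate below 0.03 m/s and angular speed of stamped_crate below 0.2 rad/s), for 0.2 s.
At the end, for the whole second after the job is handed in: The stamped crate lies at rest on its back, the centre of its lid face within 20 mm of the tape's centreline and within the tape's length, its long axis square to the tape within 0.2 rad; the other crate lies at rest on its back with its lid face at least 20 mm short of the tape's centreline (all of step 3 and angle between plain_crate's own x axis and vertical above 2.95 rad and linear speed of plain_crate below 0.03 m/s and angular speed of plain_crate below 0.2 rad/s and x of plain_crate_lid in the frame of dispatch_line below -0.02 m); the robot touches nothing.
It fails at once if a crate is lifted off the bench (height (world z) of any of stamped_crate_mid, plain_crate_mid above 0.072 m).
It fails at once if a crate that lies on its back is lifted ((angle between stamped_crate's own x axis and vertical above 2.95 rad and height (world z) of stamped_crate_mid above 0.045 m) or (angle between plain_crate's own x axis and vertical above 2.95 rad and height (world z) of plain_crate_mid above 0.045 m)).
It fails at once if the unstamped crate is pushed onto the tape (x of plain_crate_lid in the frame of dispatch_line above -0.015 m).
It fails at once if a bystander is moved by more than 20 mm (distance of any of relay_module, heat_sink, solder_spool, driver_blue from where it was at the start of the episode above 0.02 m).
It also fails if it takes over 64 s, if anything falls off the work surface, if the arm or the gripper's body presses on something with over 40 N, if the wrist force passes 120 N, or if a joint passes its speed limit or range.

## Working session

There is one attempt and no reset: what is moved stays moved. The work goes in short steps, Python scripts to look and compute and a tool call to move; the robot and the scene stay as the last step left them, time stands still between calls to the robot, and variables do not carry over. Pictures are saved under pics/ and viewed, at most 10 in all, crops included, and the job is handed in when it is done.

Besides the shell and the picture viewer there is one more tool, called after "Emit:" in YAML: its name, and indented under it one key for each argument. send_rows: Moves the arm, as the interface text tells. Its arguments: {"type":"object","properties":{"rows":{"type":"array","items":{"type":"array"}},"newtons":{"type":"number"}},"required":["rows"]}

```bash
mkdir -p pics; cat > h.py <<'E'
import numpy as np, cv2
from station import ctrl
def shot(n):
    im=ctrl.get_image(n); return im
def save(im,f): cv2.imwrite('pics/'+f,cv2.cvtColor(im['frame'],cv2.COLOR_RGB2BGR))
def cloud(im):
    z=im['range_z']; v,u=np.mgrid[:z.shape[0],:z.shape[1]]
    p=np.stack([(u-im['cx'])/im['fx']*z,(v-im['cy'])/im['fy']*z,z,np.ones_like(z)],-1)
    w=(p@np.asarray(im['cam_to_world']).T)[...,:3]; w[z==0]=np.nan; return w
E
python3 - <<'E'
from h import *
a=shot('top');b=shot('scene');save(a,'top0.png');save(b,'scene0.png')
for im in(a,b): print(np.round(im['cam_to_world'],3).tolist(),im['fx'])
o=ctrl.get_obs();print(o)
E
```

```text
[[-0.027, -0.997, 0.074, 0.501], [-1.0, 0.027, 0.003, 0.131], [-0.005, -0.074, -0.997, 1.485], [0.0, 0.0, 0.0, 1.0]] 425.5295044741154
[[-0.9, -0.202, 0.386, 0.07], [-0.436, 0.395, -0.809, 1.256], [0.01, -0.896, -0.444, 0.697], [0.0, 0.0, 0.0, 1.0]] 454.8644099475198
{'t': 0.1, 'q': array([ 1.03902854e+00,  5.33297677e-02,  1.61413095e+00,  8.25575870e-06,
        1.47601164e+00, -1.18974450e-01]), 'dq': array([-0.00032258, -0.00095137, -0.00275467,  0.00277786, -0.00112691,
       -0.00033524]), 'effort': array([ 2.25012457e-05, -3.94905317e+01, -3.71362424e+01, -1.23791951e-04,
        3.96334144e-03, -7.98000087e-06]), 'tool_pos': array([0.25043015, 0.5720276 , 0.2301772 ]), 'tool_rot': array([-6.43696580e-01, -3.07431739e+00,  2.79304937e-03]), 'contact_force': array([-0.25419536, -0.38995658, -0.02519858]), 'wrist_torque': array([ 0.00473345, -0.02628127, -0.02256575]), 'grip_force': 0.0, 'opening': 0.08538438706772142}
```

View pics/top0.png

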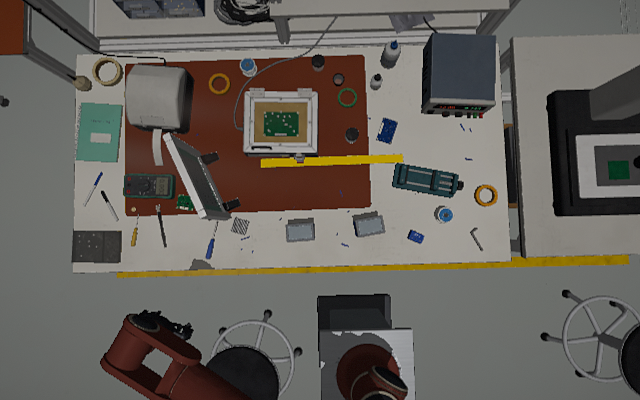

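View pics/scene0.png

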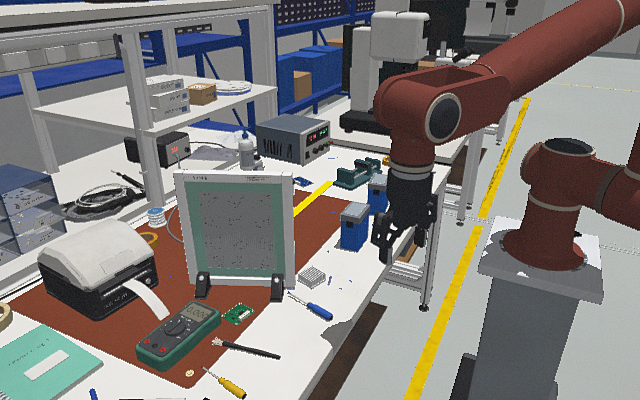

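The top view shows the crates at (300,230) and (369,224), the yellow tape from (262,163) to (403,158), the heat sink at (240,227), the driver at (211,245), the relay at (415,236) and the spool at (443,214). There is a framed fixture just beyond the tape. Next I measure these.

```bash
python3 - <<'E'
from h import *
a=shot('top');w=cloud(a);f=a['frame'];hsv=cv2.cvtColor(f,cv2.COLOR_RGB2HSV)
Z=w[...,2]
def rect(m,name):
    n,l,s,c=cv2.connectedComponentsWithStats(m.astype(np.uint8))
    for i in range(1,n):
        if s[i,4]<60: continue
        p=w[l==i]; p=p[~np.isnan(p[:,0])]
        if len(p)==0: continue
        r=cv2.minAreaRect((p[:,:2]*1000).astype(np.float32))
        print(name,c[i].round(),'z',np.percentile(p[:,2],[5,50,95]).round(3),'ctr',np.round(r[0]),'size',np.round(r[1]),'ang',round(r[2],1))
reg=np.zeros(Z.shape,bool);reg[95:270,75:510]=1
rect(reg&(Z>.1)&(Z<.125),'crate')
rect(reg&(hsv[...,0]>22)&(hsv[...,0]<33)&(hsv[...,1]>150)&(hsv[...,2]>120)&(Z<.01),'tape')
rect(reg&(Z>.012)&(Z<.1)&(w[...,0]<.75),'obst')
x=w[130:160,:,:]
for u in (250,265,280,300,316): print(u,[(int(1000*w[v,u,0]),int(1000*w[v,u,1]),int(1000*Z[v,u])) for v in range(143,166,3)])
b=cv2.resize(f[90:270,190:470],None,fx=2.8,fy=2.8,interpolation=2);cv2.imwrite('pics/c.png',b[...,::-1])
E
```

```text
crate [156. 118.] z [0.101 0.114 0.124] ctr [887. 672.] size [ 97. 193.] ang 13.9
crate [458. 107.] z [0.102 0.113 0.124] ctr [ 890. -323.] size [212.  15.] ang 82.5
crate [199. 173.] z [0.101 0.113 0.124] ctr [691. 532.] size [192.  14.] ang 19.7
crate [370. 226.] z [0.108 0.113 0.118] ctr [507. -16.] size [58. 90.] ang 9.1
crate [300. 232.] z [0.108 0.113 0.117] ctr [494. 210.] size [58. 89.] ang 2.8
tape [331. 160.] z [-0.001  0.004  0.009] ctr [743.  99.] size [ 33. 497.] ang 0.5
tape [404. 267.] z [-0.73  -0.719 -0.708] ctr [ 298. -119.] size [1381.   27.] ang 90.0
obst [299. 159.] z [0.016 0.039 0.085] ctr [742. 211.] size [17. 36.] ang 0.4
obst [215. 190.] z [0.019 0.036 0.093] ctr [658. 484.] size [227.  68.] ang 23.0
obst [428. 180.] z [0.013 0.033 0.066] ctr [ 660. -231.] size [237.  86.] ang 78.0
obst [149. 186.] z [0.03  0.039 0.047] ctr [668. 732.] size [173.  89.] ang 86.7
obst [486. 196.] z [0.014 0.02  0.025] ctr [ 603. -431.] size [73. 76.] ang 0.1
obst [445. 215.] z [0.023 0.045 0.05 ] ctr [ 537. -280.] size [52. 51.] ang 89.0
obst [239. 227.] z [0.014 0.021 0.029] 
[... 233 characters left out ...]
 0.022] ctr [444. 526.] size [18. 71.] ang 72.3
250 [(794, 370, 87), (783, 370, 88), (773, 370, 91), (762, 369, 93), (762, 379, 40), (758, 385, 5), (748, 386, 1), (737, 386, 0)]
265 [(792, 320, 87), (782, 320, 88), (771, 320, 92), (762, 320, 89), (758, 325, 52), (757, 333, 1), (745, 332, 7), (735, 332, 6)]
280 [(790, 270, 90), (780, 270, 90), (770, 270, 92), (761, 271, 86), (756, 274, 56), (755, 280, 3), (744, 280, 4), (734, 280, 4)]
300 [(789, 203, 88), (779, 204, 85), (769, 204, 89), (759, 204, 88), (750, 205, 83), (748, 207, 36), (739, 208, 25), (731, 209, 7)]
316 [(787, 150, 91), (777, 151, 90), (766, 151, 93), (757, 151, 87), (753, 152, 57), (752, 153, 2), (742, 153, 0), (729, 153, 11)]
```

View pics/c.png

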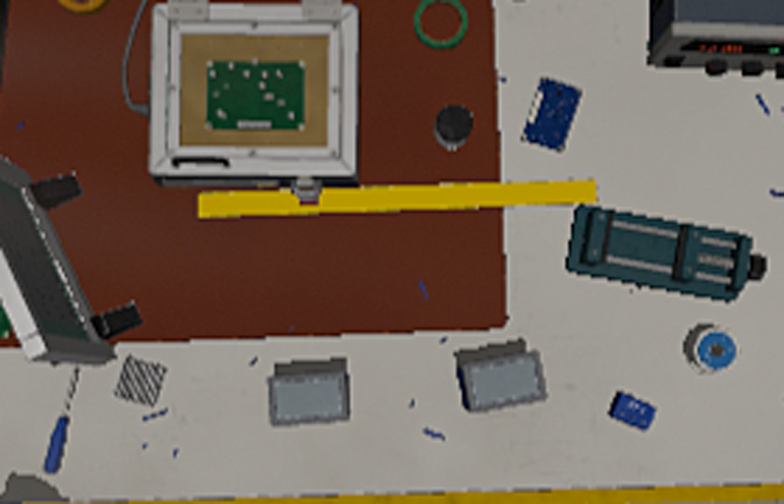

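Emit:
send_rows:
  rows:
    - [4.5, [0, 0, 0], -8.8]
    - [4.5, [0, 0, 0], -8.8]
    - [4.5, [0, 0, 0], -8.8]
    - [4.5, [-2.2, -5.3, 0], 0]
    - [4.5, [-2.2, -5.3, 0], 0]
    - [4.5, [-2.2, -5.3, 0], 0]
    - [4.5, [-2.2, -5.3, 0], 0]
    - [4.5, [-2.2, -5.3, 0], 0]
    - [4.5, [-2.2, -5.3, 0], 0]
    - [4.5, [-2.2, -5.3, 0], 0]

```text
t: 1.4
tool_pos: [0.4227, 0.2076, 0.2311]
tool_rot: [-0.076, 3.14, 0.0]
contact_force: [1.3, 0.3, -0.5]
opening: 0.0452
grip_force: 0.0
```

Emit:
send_rows:
  rows:
    - [4.5, [0, 0, 4], 0]
    - [4.5, [0, 0, 5], 0]
    - [4.5, [0, 0, 5.3], 0]
    - [4.5, [-1, 0, 0], 0]
    - [4.5, [-1, 0, 0], 0]
    - [4.5, [-1, 0, 0], 0]
    - [4.5, [-0.5, 0, 0], 0]
    - [4.5, [-0.5, 0, 0], 0]
    - [4.5, [-0.5, 0, 0], 0]
    - [4.5, [-0.5, 0, 0], 0]

```text
t: 2.65
tool_pos: [0.4725, 0.2117, 0.0883]
tool_rot: [-0.075, 3.141, 0.0]
contact_force: [-0.8, -0.9, 1.4]
opening: 0.0447
grip_force: 0.5
```

Emit:
send_rows:
  rows:
    - [4.5, [-0.5, 0, 0], 0]
    - [4.5, [-0.5, 0, 0], 0]
    - [4.5, [-0.5, 0, 0], 0]
    - [4.5, [-0.5, 0, 0], 0]
    - [4.5, [-0.5, 0, 0], 0]
    - [4.5, [-0.5, 0, 0], 0]
    - [4.5, [-0.3, 0, 0], 0]
    - [4.5, [0, 0, 0], 0]
    - [4.5, [0, 0, 0], 0]
    - [4.5, [0, 0, 0], 0]

```text
t: 3.9
tool_pos: [0.5051, 0.2133, 0.0883]
tool_rot: [0.075, -3.141, 0.0]
contact_force: [0.4, -0.9, 0.8]
opening: 0.0448
grip_force: 0.0
```

```bash
python3 - <<'E'
from h import *
b=shot('scene');save(b,'s1.png');print(ctrl.get_obs()['tool_pos'])
E
```

```text
[0.50510472 0.21328069 0.0882741 ]
```

View pics/s1.png

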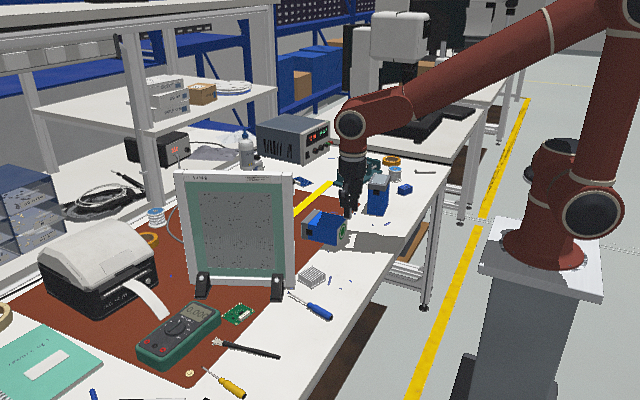

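The left crate lies on its back at (323,229). The right one, at (378,195), is still standing. I go there next.

Emit:
send_rows:
  rows:
    - [4.5, [0, 0, -4], 0]
    - [4.5, [0, 0, -4], 0]
    - [4.5, [0, 0, 0], -6.3]
    - [4.5, [2.8, -4.5, 0], 0]
    - [4.5, [2.8, -4.5, 0], 0]
    - [4.5, [2.8, -4.5, 0], 0]
    - [4.5, [2.8, -4.5, 0], 0]
    - [4.5, [0, -4.6, 0], 0]
    - [4.5, [0, 0, 4], 0]
    - [4.5, [0, 0, 4], 0]

```text
t: 5.2
tool_pos: [0.4307, -0.0284, 0.0882]
tool_rot: [-0.245, 3.129, -0.001]
contact_force: [0.8, -0.3, 0.8]
opening: 0.0456
grip_force: 0.0
```

Emit:
send_rows:
  rows:
    - [4.5, [-1, 0, 0], 0]
    - [4.5, [-1, 0, 0], 0]
    - [4.5, [-1, 0, 0], 0]
    - [4.5, [-0.5, 0, 0], 0]
    - [4.5, [-0.5, 0, 0], 0]
    - [4.5, [-0.5, 0, 0], 0]
    - [4.5, [-0.5, 0, 0], 0]
    - [4.5, [-0.5, 0, 0], 0]
    - [4.5, [-0.5, 0, 0], 0]
    - [4.5, [-0.5, 0, 0], 0]

```text
t: 6.45
tool_pos: [0.4948, -0.0172, 0.0883]
tool_rot: [-0.248, 3.132, 0.0]
contact_force: [-1.2, -0.5, 1.0]
opening: 0.0451
grip_force: 0.3
```

Emit:
send_rows:
  rows:
    - [4.5, [-0.5, 0, 0], 0]
    - [4.5, [-0.5, 0, 0], 0]
    - [4.5, [-0.4, 0, 0], 0]
    - [4.5, [0, 0, 0], 0]
    - [4.5, [0, 0, 0], 0]
    - [4.5, [0, 0, 0], 0]
    - [4.5, [0, 0, 0], 0]
    - [4.5, [3, 0, -4], 0]
    - [4.5, [3, 0, -4], 0]
    - [4.5, [2, 0, -4], 0]

```text
t: 7.7
tool_pos: [0.428, -0.0277, 0.2092]
tool_rot: [0.248, -3.132, -0.0]
contact_force: [0.6, 0.8, 0.4]
opening: 0.0449
grip_force: 0.0
```

```bash
python3 - <<'E'
from h import *
s=shot('scene');b=shot('wrist');a=shot('top')
print(ctrl.get_obs()['tool_pos'])
c=cv2.resize(s['frame'][160:280,270:450],None,fx=3,fy=3,interpolation=2)
c2=cv2.resize(b['frame'],(576,360))
cv2.imwrite('pics/s2.png',np.vstack([c[:240],np.pad(c2,((0,0),(0,0),(0,0)))[:, :540]])[...,::-1])
w=cloud(a);Z=w[...,2];m=(Z>.05)&(Z<.07);m[:170]=0;m[265:]=0;m[:,:250]=0;m[:,400:]=0
n,l,st,ct=cv2.connectedComponentsWithStats(m.astype(np.uint8))
for i in range(1,n):
    if st[i,4]<100: continue
    p=w[l==i];r=cv2.minAreaRect((p[:,:2]*1000).astype(np.float32));print(ct[i].round(),r,np.percentile(p[:,2],[5,50,95]))
E
```

```text
[ 0.43020927 -0.02815965  0.21139053]
[364. 198.] ((601.8262939453125, -4.307861328125), (111.78512573242188, 90.47103881835938), 11.900307655334473) [0.05429627 0.05998282 0.06520042]
[299. 205.] ((586.8928833007812, 215.09866333007812), (112.07086181640625, 89.12771606445312), 1.1398072242736816) [0.05472792 0.05991395 0.06497499]
```

View pics/s2.png

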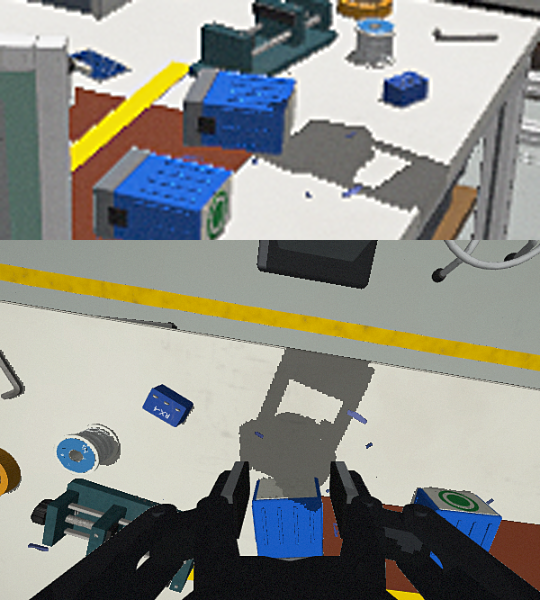

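The stamped crate is the left one: the green ring shows at (215,210) in the scene crop and (457,498) in the wrist view. I need the exact tape position, and the position of the fixture's latch above it.

```bash
python3 - <<'E'
from h import *
ims=[shot('top') for _ in range(8)]
a=ims[0];a['range_z']=np.median([i['range_z'] for i in ims],0).astype(np.float32)
w=cloud(a);Z=w[...,2];f=a['frame'];hsv=cv2.cvtColor(f,cv2.COLOR_RGB2HSV)
m=(hsv[...,0]>22)&(hsv[...,0]<33)&(hsv[...,1]>150)&(hsv[...,2]>120);m[:145]=0;m[175:]=0
C=np.asarray(a['cam_to_world'])
def ray(u,v,z):
    d=C[:3,:3]@np.array([(u-a['cx'])/a['fx'],(v-a['cy'])/a['fy'],1]);return C[:3,3]+d*(z-C[2,3])/d[2]
L=[]
for u in range(322,400):
    v=np.where(m[:,u])[0]
    if len(v)>4: L.append((ray(u,v.min()-.5,.002),ray(u,v.max()+.5,.002)))
L=np.array(L);mid=L.mean(1);k=np.polyfit(mid[:,1],mid[:,0],1)
print('width',(L[:,0,0]-L[:,1,0]).mean(),'slope',k[0],'x@.099',np.polyval(k,.099),'x@.215',np.polyval(k,.215))
nr=np.array([ray(u,np.where(m[:,u])[0].max()+.5,.002) for u in range(264,400)]);k2=np.polyfit(nr[:,1],nr[:,0],1);print('near edge',k2,np.polyval(k2,.215)+.015)
for u in range(292,308,1): print(u,int(1000*w[160,u,1]),[(int(1000*w[v,u,0]),int(1000*Z[v,u])) for v in range(154,167)])
E
```

```text
width 0.030806128391760595 slope -0.004492465807481826 x@.099 0.7431292031713538 x@.215 0.742608077137686
near edge [-0.01259286  0.72824766] 0.7405401965753082
292 237 [(757, 63), (756, 53), (756, 31), (757, 4), (753, 6), (750, 5), (747, 4), (743, 3), (740, 3), (736, 6), (733, 3), (729, 4), (726, 3)]
293 234 [(757, 66), (755, 54), (756, 32), (757, 4), (754, 5), (750, 5), (746, 7), (743, 1), (739, 4), (736, 4), (732, 5), (729, 4), (725, 7)]
294 230 [(757, 66), (755, 57), (749, 71), (746, 71), (744, 62), (745, 34), (746, 4), (743, 6), (739, 4), (736, 2), (732, 5), (728, 6), (725, 4)]
295 227 [(757, 64), (750, 84), (747, 82), (750, 46), (746, 46), (743, 47), (747, 3), (742, 6), (739, 4), (736, 3), (732, 4), (729, 5), (725, 2)]
296 222 [(757, 64), (750, 85), (747, 78), (753, 25), (747, 41), (744, 41), (742, 32), (743, 2), (739, 3), (736, 3), (732, 4), (729, 3), (725, 3)]
297 218 [(753, 81), (750, 85), (746, 87), (753, 24), (747, 40), (743, 44), (742, 31), (739, 24), (737, 20), (734, 15), (732, 3), (728, 4), (725, 4)]
298 215 [(753, 82), (749, 86), (746, 87), (753, 23), (747, 38), (743, 
[... 697 characters left out ...]
54, 56), (747, 77), (745, 72), (746, 42), (744, 34), (741, 33), (739, 21), (736, 19), (734, 11), (731, 6), (728, 4), (724, 5)]
304 195 [(756, 65), (754, 55), (753, 45), (745, 67), (743, 62), (744, 35), (745, 5), (742, 5), (738, 4), (735, 6), (731, 5), (728, 4), (725, 2)]
305 192 [(755, 67), (754, 55), (754, 33), (752, 26), (753, 3), (749, 4), (746, 1), (742, 3), (738, 6), (735, 5), (731, 6), (728, 5), (725, 0)]
306 188 [(755, 66), (754, 53), (754, 33), (754, 13), (752, 6), (749, 6), (745, 4), (742, 2), (739, 1), (735, 4), (731, 8), (728, 2), (724, 3)]
307 185 [(755, 66), (754, 55), (754, 35), (754, 15), (752, 5), (749, 4), (745, 6), (742, 4), (738, 4), (735, 3), (731, 4), (728, 3), (724, 3)]
```

Emit:
send_rows:
  rows:
    - [5, [0, 0, 0], 8]
    - [5, [-1.6, 6, 0], 0]
    - [5, [-1.6, 6, 0], 0]
    - [5, [-1.6, 6, 0], 0]
    - [5, [-1.6, 6, 0], 0]
    - [5, [0, 0, 5], 0]
    - [5, [0, 0, 5], 0]
    - [5, [0, 0, 5], 0]
    - [5, [0, 0, 4], 0]
    - [5, [0, 0, 0.6], 0]

```text
t: 9.5
tool_pos: [0.4856, 0.2126, 0.0083]
tool_rot: [0.029, -3.133, 0.003]
contact_force: [0.1, -0.3, -0.2]
opening: 0.05
grip_force: 0.0
```

Emit:
send_rows:
  rows:
    - [5, [0, 0, -0.8], 0]
    - [5, [-1, 0, 0], 0]
    - [5, [-1, 0, 0], 0]
    - [5, [-1, 0, 0], 0]
    - [5, [-0.6, 0, 0], 0]
    - [5, [-0.6, 0, 0], 0]
    - [5, [-0.6, 0, 0], 0]
    - [5, [-0.6, 0, 0], 0]
    - [5, [-0.6, 0, 0], 0]
    - [5, [-0.6, 0, 0], 0]

```text
t: 10.75
tool_pos: [0.5551, 0.2146, 0.0201]
tool_rot: [0.029, -3.141, 0.0]
contact_force: [-1.5, -0.1, -0.4]
opening: 0.05
grip_force: 0.9
```

Emit:
send_rows:
  rows:
    - [5, [-0.6, 0, 0], 0]
    - [5, [-0.6, 0, 0], 0]
    - [5, [-0.6, 0, 0], 0]
    - [5, [-0.6, 0, 0], 0]
    - [5, [-0.6, 0, 0], 0]
    - [5, [-0.4, 0, 0], 0]
    - [5, [0, 0, 0], 0]
    - [5, [0, 0, 0], 0]

```text
t: 11.75
tool_pos: [0.5892, 0.2153, 0.0207]
tool_rot: [-0.029, 3.14, 0.0]
contact_force: [-0.8, -0.4, 0.4]
opening: 0.0502
grip_force: 0.0
```

```bash
cat > chk.py <<'E'
from h import *
ims=[shot('top') for _ in range(6)];a=ims[0];a['range_z']=np.median([i['range_z'] for i in ims],0).astype(np.float32)
print(ctrl.get_obs()['tool_pos'])
w=cloud(a);Z=w[...,2];m=(Z>.05)&(Z<.07)&(w[...,0]<.74);m[:150]=0;m[265:]=0;m[:,:250]=0;m[:,400:]=0
n,l,st,ct=cv2.connectedComponentsWithStats(m.astype(np.uint8))
for i in range(1,n):
    if st[i,4]<100: continue
    p=w[l==i];print(cv2.minAreaRect((p[:,:2]*1000).astype(np.float32)),np.percentile(p[:,:3],[1,50,99],axis=0).round(4).tolist())
hsv=cv2.cvtColor(a['frame'],cv2.COLOR_RGB2HSV);o=(Z>.012)&(Z<.06);o[:195]=0;o[265:]=0;o[:,:200]=0
n,l,st,ct=cv2.connectedComponentsWithStats(o.astype(np.uint8))
for i in range(1,n):
    if st[i,4]>60: print('obst',w[l==i].mean(0).round(3))
save(a,'end.png')
E
python3 chk.py
```

```text
[0.58879316 0.21527873 0.02042141]
((685.6170654296875, 216.81689453125), (60.599876403808594, 88.95034790039062), 2.7508373260498047) [[0.6568, 0.1737, 0.0555], [0.6886, 0.2213, 0.0602], [0.7138, 0.2596, 0.0641]]
((602.1015625, -4.721118927001953), (111.65862274169922, 89.93204498291016), 12.297720909118652) [[0.5457, -0.0517, 0.0551], [0.6018, -0.0042, 0.0601], [0.6592, 0.0444, 0.0639]]
obst [0.593 0.466 0.034]
obst [ 0.578 -0.002  0.056]
obst [ 0.584 -0.43   0.019]
obst [ 0.47  -0.726  0.021]
obst [ 0.538 -0.279  0.043]
obst [0.519 0.424 0.02 ]
obst [ 0.466 -0.181  0.026]
obst [0.442 0.527 0.016]
```

Emit:
send_rows:
  rows:
    - [5, [-0.4, 0, 0], 0]
    - [5, [-0.4, 0, 0], 0]
    - [5, [-0.4, 0, 0], 0]
    - [5, [-0.1, 0, 0], 0]
    - [5, [0, 0, 0], 0]
    - [5, [0, 0, 0], 0]

```text
t: 12.8
tool_pos: [0.602, 0.2155, 0.0203]
tool_rot: [-0.029, 3.141, 0.0]
contact_force: [-0.2, -0.4, -0.2]
opening: 0.0499
grip_force: 0.2
```

Emit:
send_rows:
  rows:
    - [5, [1, 0, 0], 0]
    - [5, [3, 0, 0], 0]
    - [5, [4, 0, 0], 0]
    - [5, [4, 0, -3], 0]
    - [5, [0, 0, -5], 0]
    - [5, [0, 0, -5], 0]
    - [5, [0, 0, -5], 0]
    - [5, [0, 0, 0], 0]

```text
t: 13.8
tool_pos: [0.4844, 0.2142, 0.2063]
tool_rot: [-0.029, 3.13, 0.005]
contact_force: [1.0, 0.3, 0.4]
opening: 0.0502
grip_force: 0.0
```

```bash
python3 chk.py
```

```text
[0.48067154 0.21299358 0.1981158 ]
((671.071533203125, 216.06069946289062), (112.07770538330078, 89.53897094726562), 1.0425009727478027) [[0.6158, 0.172, 0.0546], [0.6701, 0.2157, 0.0601], [0.7261, 0.26, 0.0638]]
((601.81689453125, -4.5327911376953125), (111.74772644042969, 90.23755645751953), 11.851960182189941) [[0.5456, -0.0518, 0.0545], [0.6018, -0.0041, 0.0601], [0.6592, 0.0445, 0.0635]]
obst [0.593 0.466 0.035]
obst [0.574 0.019 0.054]
obst [ 0.584 -0.028  0.059]
obst [ 0.584 -0.429  0.02 ]
obst [ 0.47  -0.726  0.021]
obst [ 0.538 -0.279  0.043]
obst [0.519 0.424 0.02 ]
obst [ 0.466 -0.18   0.026]
obst [0.443 0.527 0.016]
```

View pics/end.png

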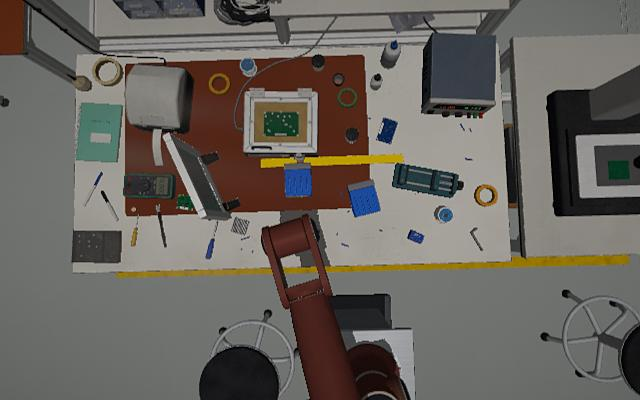

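The lid end is about 15 mm short of the centreline, inside the 20 mm limit. The latch is about 6 mm ahead of it, so I nudge the crate 4 mm further for more margin.

Emit:
send_rows:
  rows:
    - [5, [0, 0, 5], 0]
    - [5, [0, 0, 5], 0]
    - [5, [0, 0, 5], 0]
    - [5, [0, 0, 3], 0]
    - [5, [-4, 0, 0], 0]
    - [5, [-4, 0, 0], 0]
    - [5, [-3, 0, 0], 0]
    - [5, [0, 0, 0], 0]
    - [5, [0, 0, 0], 0]
    - [5, [0, 0, 0], 0]

```text
t: 15.35
tool_pos: [0.5903, 0.2153, 0.0195]
tool_rot: [0.029, -3.14, 0.001]
contact_force: [-0.5, -0.0, -0.3]
opening: 0.0498
grip_force: 0.0
```

Emit:
send_rows:
  rows:
    - [5, [-0.6, 0, 0], 0]
    - [5, [-0.4, 0, 0], 0]
    - [5, [-0.3, 0, 0], 0]
    - [5, [-0.2, 0, 0], 0]
    - [5, [0, 0, 0], 0]
    - [5, [0, 0, 0], 0]

```text
t: 16.1
tool_pos: [0.6069, 0.2156, 0.0202]
tool_rot: [-0.029, 3.141, 0.0]
contact_force: [-0.9, 0.8, 0.7]
opening: 0.05
grip_force: 0.5
```

Emit:
send_rows:
  rows:
    - [5, [1, 0, 0], 0]
    - [5, [3, 0, 0], 0]
    - [5, [4, 0, 0], 0]
    - [5, [4, 0, -3], 0]
    - [5, [0, 0, -5], 0]
    - [5, [0, 0, -5], 0]
    - [5, [0, 0, -5], 0]
    - [5, [0, 0, 0], 0]
    - [5, [0, 0, 0], 0]

```text
t: 17.23
tool_pos: [0.4863, 0.2133, 0.1997]
tool_rot: [0.029, -3.141, 0.0]
contact_force: [-0.3, -0.3, 0.1]
opening: 0.0499
grip_force: 0.0
```

```bash
python3 chk.py
```

```text
[0.48614268 0.21321002 0.19881727]
((676.1244506835938, 216.03359985351562), (112.31661224365234, 89.37113952636719), 0.8584078550338745) [[0.6214, 0.1721, 0.0538], [0.6753, 0.2158, 0.0602], [0.7307, 0.2601, 0.0642]]
((601.77783203125, -4.420829772949219), (111.75022888183594, 89.80229187011719), 11.797859191894531) [[0.5456, -0.0518, 0.0545], [0.6019, -0.0042, 0.06], [0.6593, 0.0444, 0.0639]]
obst [0.593 0.466 0.034]
obst [ 0.579 -0.003  0.056]
obst [ 0.584 -0.429  0.019]
obst [ 0.47  -0.726  0.021]
obst [ 0.538 -0.279  0.043]
obst [0.519 0.424 0.02 ]
obst [ 0.466 -0.18   0.026]
obst [0.443 0.527 0.016]
```

The lid end is now at x = 0.732, about 10 mm short of the tape's centreline, and it is square to the tape. The bystanders have not moved and the arm is clear, so I hand the job in.

```bash
python3 -c "
from station import ctrl;print(ctrl.finish_job())"
```

```text
the job is handed in; nothing more can be done
None
```

I handed the job in without being told the verdict: both crates lie on their backs, the stamped (left) crate's lid end is on the tape and square to it about 10 mm short of its centreline, the plain crate is well short of the tape, and nothing else was moved.

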